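# Turn the stepped spacer the right way round into the cradle

### The arm

A 6-joint arm with a two-finger parallel gripper is mounted at the origin on a cart in front of the work surface, level with it; the furniture and walls round the work are solid. World frame = base frame: x ahead of the robot, y to its left, z up, the work surface at z = 0. Lengths are in m, angles in rad, forces in N, time in s.
With the tool pointing down it reaches from about 0.375 to 0.975 m from the base axis. Payload 3.8 kg.
Tool frame: the origin (TCP) lies at the very end of the fingers, on their centre line; the grasp point (between the pads) lies 19 mm behind it; z points along the fingers, y is the direction in which the jaws open and shut (so a half turn about z gives the same grasp; the last joint's range is limited). The gripper opens to 85 mm and grips with 20 to 120 N. Pads are 22 mm wide; open, the fingers measure 114 mm over their backs; the gripper's body (76 mm by 85 mm) begins 54 mm behind the grasp point. The pads swing forward as they close: fully open they stand 13 mm farther back than shut.
Start: joints at [-1.199, 0.264, 1.604, -0, 1.274, -0.037], TCP at [0.268, -0.619, 0.231] pointing down, gripper open.
Joint ranges: [-2.63, 2.63], [-0.94, 2.18], [0.31, 2.57], [-1.31, 4.45], [0, 2.66], [-2.55, 2.55]. Speed limits (rad/s): [2.57, 2.57, 3.14, 3.14, 3.14, 3.14].

### API

Orientations are given as a rotation vector (axis times angle).
In Python, from workcell import bot, viewer gives the robot as it stands.
- The arm moves only by the tool jog_arm, never from a script. Its argument "motion" is a list of rows, each an object of numbers: "dx", "dy", "dz": the shift along the world's x, y, z in cm; "turn": the turn about the world's z in rad. A call has 1 to 12 rows; each row shifts and turns the commanded pose from where the row before left it; what a row does not reach is not made up. A row lasts 1/12 s, in which the tool goes at most 41.7 mm and 7.16 degrees, less where a joint would pass 70% of its speed; a pose out of reach is approached as far as the arm can. A call is refused whole if a number of a shift passes 4.17 or a number of a turn 0.125, either way. A call with a gripper value outside its range is refused whole. "fingers" is the finger opening in cm, from 0 to 8.54, set as the call begins (left out, the last holds). The fingers move at their own pace and stop on an object; "grip_force" is the grip in N (left out, the last holds). Time passes only in rows, so rows that do not move let the fingers close. It gives the time, the measured TCP pose, the force and the opening at its end, in the units of the state.
- bot.read_state(): the state, without advancing time (a new reading comes with each control period).
- viewer.read_camera(name): name is "side" or "top" or "wrist"; returns (picture, depth): 400x640x3 uint8, red, green, blue; 400x640 float32, m along the optical axis (not along the pixel's ray), 0 where there is no reading.
- viewer.camera_info(name): a dict with "vertical_fov" (degrees; the focal length in pixels is half the picture's height over the tangent of half this angle, whatever the lens; pixels are square), "cx", "cy" (the principal point, pixels), "R" (3x3) and "t" (3): a world point X has camera coordinates R X + t. Camera axes: x right, y down, z forward; pixel columns grow to the right and rows downward; lengths in m; the calibration is good to about 2 mm. A picture is of the moment at which its call begins: read the wrist's pose just before it. camera_info takes no time and is no camera call; for the wrist camera it gives the pose at the moment of the call.
- bot.finish_job(): hands the job in, once; it reports no verdict.
The state is a dict: "time": time; "q": joint angles; "joint_vel": joint speeds; "joint_torque": joint torques, N m; "tool_pos": TCP position; "tcp_rot": TCP orientation; "wrist_force": force on the tool from outside, world axes, zero at the start; "torque": the same for the moment, N m; "width": opening from 0.0 (shut) to 1.0 (fully open).
Only numpy, scipy, OpenCV 4.12 (cv2) and the standard library are available. Lean on these libraries where they do the work, as an engineer would, in place of code of your own. Each camera call takes 0.05 s, during which the arm holds its last target. There are 200 camera calls.

### The job

Take the stepped spacer out of the front trough of the two-trough rack (the trough nearer the robot) and lay it in the cradle, with its thin end between the two prongs of the fork and its thick part down in the saddles. It may lie either way round in the rack, so look or feel which end is thin before you turn it. Leave the spare spacer in the back trough.

Things in the scene. Friction and masses are not known exactly. Their poses are not given: they have to be found in the camera images.
- spacer_a: stepped round steel spacer on its side, 80 mm long, about 0.25 kg: thick part 40 mm dia. x 54 mm, then coaxial thin end 24 mm dia. x 26 mm. Origin on the axis at half the whole length: 40 mm thick to 14 mm either side of it (grip there); beyond that one end is thin. x runs along it, but the pose does NOT tell which end is thin: see it, or pinch an end 30 mm from the origin and read the opening. 
- spacer_b: a second spacer of the same shape and size as spacer_a, with its origin and axes placed alike; again the pose does NOT tell which end is thin, and it need not be the same end as on spacer_a. Either of the two may be the one in the front trough; the other is the spare in the back trough.
- rack: fixed aluminium plate, 165 x 64 x 8 mm with two troughs of small steel V saddles; origin under its centre on the table, z up, x from the front trough (nearer the robot) to the back one, y along them. A spacer in it lies along y with its axis 37 mm above the table; the saddles reach up to 26 mm above the table and lie within 13 mm of the trough's middle, so both ends of a spacer overhang free.
- rack_front (a point): middle of the front trough, at a lying spacer's origin, 37 mm above the table, 47.5 mm from the rack's origin along its -x; axes as the rack's
- rack_back (a point): middle of the back trough, at the spare spacer's origin, 37 mm above the table, 47.5 mm from the rack's origin along its +x. (A tall crate fills the table behind and to the right of the work, from x = 0.58 m, y = -0.03 m outwards: keep the arm drawn in when swinging across from the right.)
- cradle: fixed dark steel plate 105 x 80 x 8 mm with two V saddles in a row and an upright fork at its far end; origin on the table under the seat's middle, z up, x along the seat towards the fork. The saddles reach up to 26 mm above the table, one 24 mm behind the origin, one above it; they centre the spacer's thick part.
- cradle_seat (a point): where the origin of a rightly laid spacer comes to rest: above the cradle's origin, 37 mm above the table; axes as the cradle's
- cradle_fork (a point): middle of the fork's slot at axis height, 26 mm from cradle_seat along the cradle's +x, 37 mm above the table. The fork is a plate 6 mm thick with two prongs up to 43 mm above the table, open upwards, 36 mm between the prongs: the thin end (24 mm) drops in from above, the thick part (40 mm) does not.

How it is judged:
By the outcome, as a careful person would: the job done as asked, in the order asked, and still so for the second after the job is handed in, with the robot touching nothing.
It also fails if it takes over 45 s, if anything falls off the work surface, if the arm or the gripper's body presses on something with over 40 N, if the wrist force passes 120 N, or if a joint passes its speed limit or range.

## Working session

There is one attempt and no reset: what is moved stays moved. The work goes in short steps, Python scripts to look and compute and a tool call to move; the robot and the scene stay as the last step left them, time stands still between calls to the robot, and variables do not carry over. Pictures are saved under pics/ and viewed, about 8 in all and at most 12, crops included, and the job is handed in when it is done.

Besides the shell and the picture viewer there is one more tool, called after "Call:" by a JSON object that holds its "op" and its "data". jog_arm: Moves the arm, as the interface text tells. Its arguments: {"type":"object","properties":{"motion":{"type":"array"},"fingers":{"type":"number"},"grip_force":{"type":"number"}},"required":["motion"]}

```bash
mkdir -p pics; ls
cat > h.py <<'E'
import numpy as np, cv2
from workcell import bot, viewer
def cam(n):
    i=viewer.camera_info(n); p,d=viewer.read_camera(n)
    f=200/np.tan(np.radians(i['vertical_fov'])/2)
    v,u=np.mgrid[:400,:640]
    c=np.stack([(u-i['cx'])/f*d,(v-i['cy'])/f*d,d],-1)
    R=np.array(i['R']);t=np.array(i['t'])
    return p,d,(c-t)@R,(R,t,f,i['cx'],i['cy'])
def save(n,p): cv2.imwrite('pics/'+n,cv2.cvtColor(p,cv2.COLOR_RGB2BGR))
E
python3 - <<'E'
from h import *
print(bot.read_state())
P=[]
for n in ('top','side'):
    p,d,W,_=cam(n); print(n,viewer.camera_info(n)); np.savez(n+'.npz',p=p,d=d,W=W); P.append(p)
save('a.png',cv2.resize(np.vstack(P),(480,600)) if 0 else np.vstack(P)[:, :][::1][:600] if 0 else cv2.resize(np.vstack(P),(480,600)))
save('top.png',P[0])
E
```

```text
pics
{'time': 0.0, 'q': array([-1.19888405e+00,  2.64758136e-01,  1.60537234e+00, -1.96013275e-05,
        1.27370726e+00, -3.69117869e-02]), 'joint_vel': array([ 1.88936651e-04,  2.20027035e-04, -6.25950806e-04, -6.04808795e-04,
       -2.47140860e-05,  9.17282835e-04]), 'joint_torque': array([ 2.71704717e-03, -5.15112484e+01, -3.67311072e+01,  4.45290025e-04,
        1.30230215e-02, -1.90128208e-05]), 'tool_pos': array([ 0.26805163, -0.61869573,  0.22995957]), 'tcp_rot': array([-3.07401987e+00, -6.37276627e-01,  6.16527672e-04]), 'wrist_force': array([-0.24317624, -0.20077938,  0.45788498]), 'torque': array([ 0.0379956 ,  0.03509278, -0.0100512 ]), 'width': 0.9965543282854918}
top {'vertical_fov': 56.819986612510256, 'cx': 316.5476818432119, 'cy': 197.9375947976931, 'R': array([[ 0.02662213, -0.99952841, -0.01530442],
       [-0.990227  , -0.02427154, -0.13733673],
       [ 0.1369005 ,  0.01881105, -0.99040618]]), 't': array([0.0850621 , 0.47518677, 0.83529743])}
side {'vertical_fov': 54.76347500036243, 'cx': 314.66009241881966, 'cy': 196.36664870888936, 'R': array([[ 0.91159654, -0.41096059, -0.01015604],
       [-0.2116905 , -0.44810929, -0.86855351],
       [ 0.35239025,  0.79392031, -0.49549133]]), 't': array([-0.40045211,  0.1907491 ,  0.65042147])}
```

View pics/top.png

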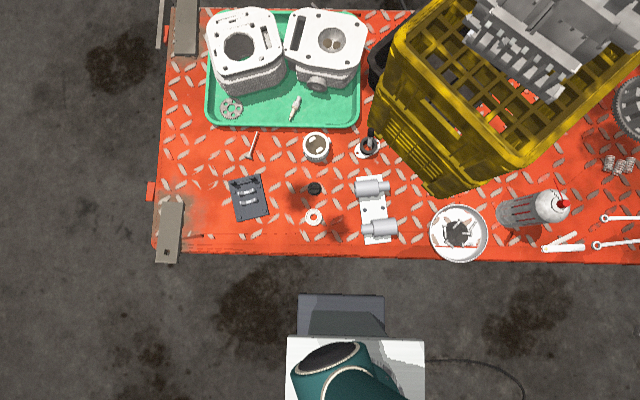

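The rack is at about (375,208), with the back spacer at (372,187) and the front one at (380,228). The cradle is at (250,197), and I'll zoom in on it.

Run:
```python
from h import *
z=np.load('top.npz'); p,W,d=z['p'],z['W'],z['d']
a=cv2.resize(p[165:255,215:295],None,fx=5,fy=5,interpolation=cv2.INTER_CUBIC)
b=cv2.resize(p[165:255,340:415],None,fx=5,fy=5,interpolation=cv2.INTER_CUBIC)
save('crop.png',np.hstack([a,b]))
for n,(u0,v0,u1,v1) in dict(front=(355,212,405,245),back=(350,172,395,204)).items():
    w=W[v0:v1,u0:u1].reshape(-1,3)
    for lo,hi in((.042,.07),(.05,.07)):
        m=(w[:,2]>lo)&(w[:,2]<hi); s=w[m]
        if len(s)<5: continue
        c=s.mean(0); e,V=np.linalg.eigh(np.cov(s[:,:2].T)); print(n,lo,len(s),c,s.min(0),s.max(0),V[:,1])
    s=w[w[:,2]>.03]; 
    for y in np.arange(s[:,1].min(),s[:,1].max(),.006):
        k=s[abs(s[:,1]-y)<.003]
        if len(k): print(round(y,3),len(k),k[:,2].max().round(4),k[:,0].min().round(3),k[:,0].max().round(3))
w=W[165:225,225:275].reshape(-1,3)
pp=p[165:225,225:275].reshape(-1,3).astype(int)
dark=(pp.max(1)<130)
print('cr dark',w[dark].mean(0)); r=cv2.minAreaRect((w[dark&(w[:,2]<.02),:2]*1000).astype(np.float32)); print(r, cv2.boxPoints(r))
for lo in(.02,.03,.036):
    s=w[(w[:,2]>lo)&(w[:,2]<.06)]; print(lo,len(s),s.mean(0) if len(s) else 0)
s=w[(w[:,2]>.03)]; print(s.round(3)[:40])
```

```text
front 0.042 512 [ 0.40837679 -0.05082905  0.05180134] [ 0.38914419 -0.08843578  0.04204327] [ 0.43161772 -0.00651313  0.06047772] [-0.13369471  0.99102256]
front 0.05 320 [ 0.40982866 -0.05795991  0.05477472] [ 0.39118322 -0.08735649  0.05015833] [ 0.42864451 -0.00826209  0.06047772] [-0.14647264  0.98921472]
-0.088 10 0.0563 0.395 0.413
-0.082 44 0.0596 0.395 0.432
-0.076 44 0.0605 0.393 0.431
-0.07 48 0.0604 0.392 0.432
-0.064 45 0.0602 0.392 0.429
-0.058 45 0.0587 0.39 0.429
-0.052 50 0.0587 0.39 0.429
-0.046 45 0.058 0.389 0.426
-0.04 44 0.0593 0.389 0.426
-0.034 51 0.0579 0.387 0.426
-0.028 33 0.0519 0.394 0.424
-0.022 31 0.0518 0.393 0.417
-0.016 24 0.0515 0.393 0.414
-0.01 32 0.0511 0.391 0.414
-0.004 4 0.0449 0.407 0.414
0.08 3 0.8938 0.354 0.354
back 0.042 481 [ 0.4996094  -0.02565073  0.05191098] [ 0.47826971 -0.07042288  0.04222135] [0.52122838 0.01092009 0.06090381] [-0.14712666  0.98911766]
back 0.05 304 [ 0.49924295 -0.01877628  0.05490285] [ 0.48144329 -0.06950217  0.05002639] [0.51789811 0.00928159 0.06090381] [-0.15414309  0.98804854]
-0.071 8 0.0503 0.497 0.51
-0.06
[... 932 characters left out ...]
0.043]
 [0.519 0.247 0.045]
 [0.52  0.246 0.041]
 [0.354 0.081 0.894]
 [0.517 0.257 0.044]
 [0.518 0.255 0.041]
 [0.517 0.252 0.043]
 [0.517 0.25  0.044]
 [0.517 0.247 0.044]
 [0.518 0.246 0.041]
 [0.354 0.081 0.894]
 [0.515 0.255 0.041]
 [0.516 0.253 0.04 ]
 [0.516 0.251 0.038]
 [0.516 0.248 0.037]
 [0.517 0.247 0.034]
 [0.515 0.254 0.031]
 [0.509 0.294 0.042]
 [0.507 0.303 0.043]
 [0.506 0.301 0.045]
 [0.506 0.298 0.045]
 [0.506 0.296 0.046]
 [0.507 0.294 0.045]
 [0.507 0.292 0.04 ]
 [0.504 0.303 0.043]
 [0.504 0.301 0.043]
 [0.505 0.299 0.041]
 [0.505 0.297 0.042]
 [0.505 0.294 0.042]
 [0.505 0.293 0.038]
 [0.354 0.081 0.894]
 [0.503 0.302 0.039]
 [0.502 0.299 0.043]
 [0.503 0.297 0.039]]
```

View pics/crop.png

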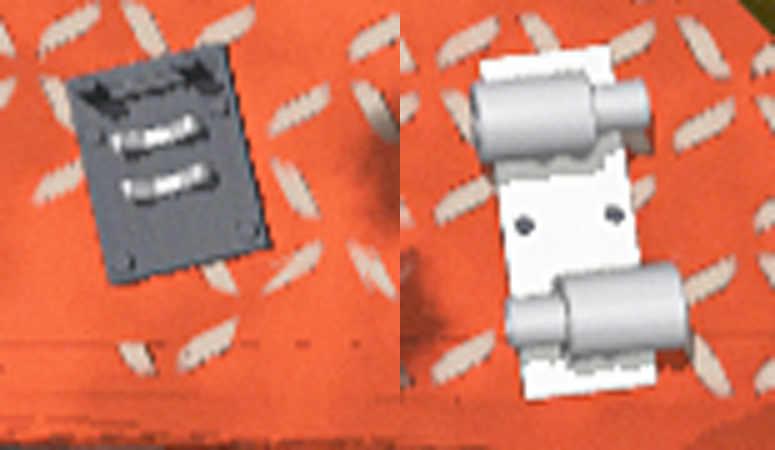

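Front spacer: the thin end points left (+y), at crop (535,320). Spare: its thin end points right. The cradle's fork is on its far side (crop (150,90)), so it is away from the robot. Before choosing the grip height I'll check how wide the saddles are.

Run:
```python
from h import *
z=np.load('top.npz'); W=z['W']; s=np.load('side.npz')
a=np.radians(15.6); ex=np.array([np.cos(a),np.sin(a)]); ey=np.array([-ex[1],ex[0]])
for nm,Z in(('top',z),('side',s)):
    w=Z['W'].reshape(-1,3); o=np.array([.4741,.2636])
    l=(w[:,:2]-o)@np.c_[ex,ey]
    m=(abs(l[:,0])<.06)&(abs(l[:,1])<.045)&(w[:,2]<.08)
    r=np.c_[l,w[:,2]][m]*1000
    for x in range(-52,56,4):
        k=r[abs(r[:,0]-x)<2]; k=k[k[:,2]>14]
        if len(k): print(nm,x,len(k),'y',k[:,1].min().round(),k[:,1].max().round(),'mid',np.round((k[:,1].min()+k[:,1].max())/2,1),'zmax',k[:,2].max().round(1))
    # plate rect
    q=w[(abs(l[:,0])<.07)&(abs(l[:,1])<.06)&(w[:,2]>.005)&(w[:,2]<.012)]
    print(nm,len(q),cv2.minAreaRect((q[:,:2]*1000).astype(np.float32)) if len(q)>5 else '')
# rack plate
w=W[165:250,335:415].reshape(-1,3); pp=z['p'][165:250,335:415].reshape(-1,3).astype(int)
for nm,Z in(('top',z),('side',s)):
    w=Z['W'].reshape(-1,3); pp=Z['p'].reshape(-1,3).astype(int)
    m=(abs(w[:,0]-.455)<.1)&(abs(w[:,1]+.035)<.06)&(w[:,2]>.004)&(w[:,2]<.012)&(pp.min(1)>170)
    print(nm,m.sum(),cv2.minAreaRect((w[m][:,:2]*1000).astype(np.float32)))
    m=(abs(w[:,0]-.41)<.04)&(abs(w[:,1]+.04)<.06)&(w[:,2]>.053)&(w[:,2]<.065)
    r=cv2.minAreaRect((w[m][:,:2]*1000).astype(np.float32)); print('thick part front',m.sum(),r,w[m].mean(0))
p=s['p']; i=viewer.camera_info('side'); f=200/np.tan(np.radians(i['vertical_fov'])/2)
c=np.array(i['R'])@[.455,-.03,.03]+i['t']; u,v=int(i['cx']+f*c[0]/c[2]),int(i['cy']+f*c[1]/c[2]); print(u,v)
save('side.png',cv2.resize(p[max(0,v-60):v+60,max(0,u-70):u+70],None,fx=5,fy=5,interpolation=cv2.INTER_CUBIC))
```

```text
top -44 1 y -31.0 -31.0 mid -30.6 zmax 14.0
top -40 2 y -34.0 35.0 mid 0.4 zmax 15.1
top -16 3 y -13.0 20.0 mid 3.3 zmax 24.4
top -12 28 y -19.0 19.0 mid 0.1 zmax 27.7
top -8 21 y -18.0 22.0 mid 1.7 zmax 26.1
top 8 2 y -15.0 15.0 mid 0.3 zmax 23.2
top 12 27 y -20.0 19.0 mid -0.2 zmax 26.3
top 16 23 y -18.0 20.0 mid 1.1 zmax 26.5
top 36 37 y -29.0 30.0 mid 0.3 zmax 43.9
top 40 41 y -30.0 30.0 mid 0.3 zmax 46.2
top 44 5 y -21.0 30.0 mid 4.6 zmax 43.1
top 1188 ((475.0309143066406, 263.9178466796875), (136.62042236328125, 118.82771301269531), 16.362253189086914)
side -16 13 y -18.0 18.0 mid -0.3 zmax 24.6
side -12 12 y -19.0 17.0 mid -0.9 zmax 24.8
side -8 6 y -18.0 17.0 mid -0.5 zmax 23.9
side 8 14 y -18.0 19.0 mid 0.4 zmax 24.8
side 12 8 y -19.0 17.0 mid -1.0 zmax 25.4
side 16 7 y -18.0 20.0 mid 0.9 zmax 22.7
side 32 2 y -28.0 -24.0 mid -25.8 zmax 28.8
side 36 56 y -30.0 31.0 mid 0.8 zmax 42.8
side 40 27 y -30.0 27.0 mid -1.7 zmax 42.7
side 44 1 y -26.0 -26.0 mid -25.9 zmax 34.3
side 475 ((473.8221435546875, 263.9671325683594), (105.83497619628906, 82.01836395263672), 15.334031105041504)
top 887 ((459.88916015625, -35.88969802856445), (113.91421508789062, 178.5461883544922), 87.41292572021484)
thick part front 240 ((410.3613586425781, -59.973060607910156), (27.077430725097656, 53.401580810546875), 10.800228118896484) [ 0.41021502 -0.05959316  0.05585316]
side 549 ((453.96466064453125, -39.993839263916016), (165.29110717773438, 64.38594055175781), 8.367447853088379)
thick part front 190 ((408.0138244628906, -60.25117492675781), (23.26892852783203, 54.325435638427734), 7.7269392013549805) [ 0.4073313  -0.06159288  0.05495585]
327 237
```

View pics/side.png

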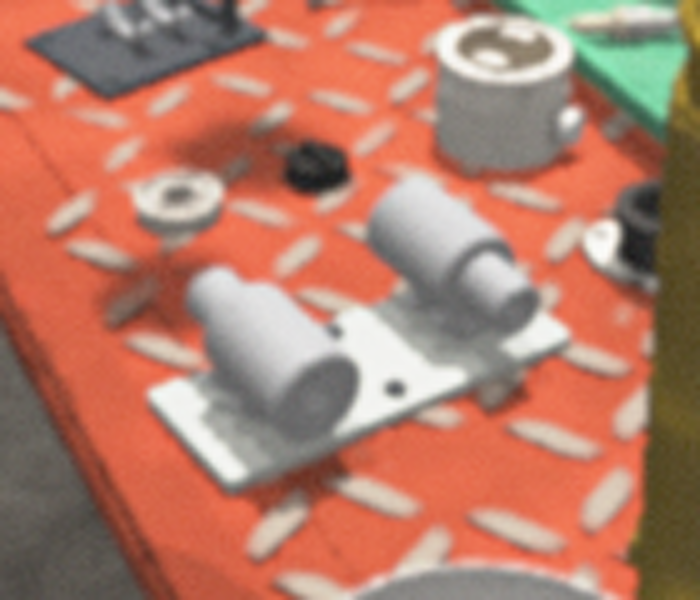

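The side view confirms it: the front spacer's thin end is on the left (picture (215,295)), and the spare's is on the right. Rack centre is (.454,-.040) at 8.4°. I'll grip near the centre of mass at (.408,-.053) with yaw 8.4°. The cradle is at 15.5°, seat (.4856,.267).

Call:
{"op": "jog_arm", "data": {"motion": [{"dx": 0.9,"dy": 3.7,"turn": 0.087},{"dx": 0.9,"dy": 3.7,"turn": 0.087},{"dx": 0.9,"dy": 3.7,"turn": 0.087},{"dx": 0.9,"dy": 3.7,"turn": 0.087},{"dx": 0.9,"dy": 3.7,"turn": 0.087},{"dx": 0.9,"dy": 3.7,"turn": 0.087},{"dx": 0.9,"dy": 3.7,"turn": 0.087},{"dx": 0.9,"dy": 3.7,"turn": 0.087},{"dx": 0.9,"dy": 3.7,"turn": 0.087},{"dx": 0.9,"dy": 3.7,"turn": 0.087},{"dx": 0.9,"dy": 3.7,"turn": 0.087},{"dx": 0.9,"dy": 3.7,"turn": 0.087}], "fingers": 8.5}}

```text
validation failed for argument at $.mo...
```

Call:
{"op": "jog_arm", "data": {"motion": [{"dx": 0.9,"dy": 3.7,"dz": 0,"turn": 0.087},{"dx": 0.9,"dy": 3.7,"dz": 0,"turn": 0.087},{"dx": 0.9,"dy": 3.7,"dz": 0,"turn": 0.087},{"dx": 0.9,"dy": 3.7,"dz": 0,"turn": 0.087},{"dx": 0.9,"dy": 3.7,"dz": 0,"turn": 0.087},{"dx": 0.9,"dy": 3.7,"dz": 0,"turn": 0.087},{"dx": 0.9,"dy": 3.7,"dz": 0,"turn": 0.087},{"dx": 0.9,"dy": 3.7,"dz": 0,"turn": 0.087},{"dx": 0.9,"dy": 3.7,"dz": 0,"turn": 0.087},{"dx": 0.9,"dy": 3.7,"dz": 0,"turn": 0.087},{"dx": 0.9,"dy": 3.7,"dz": 0,"turn": 0.087},{"dx": 0.9,"dy": 3.7,"dz": 0,"turn": 0.087}]}}

```text
time: 1.1
tool_pos: [0.376, -0.1735, 0.231]
tcp_rot: [-2.345, -2.091, -0.0]
wrist_force: [1.7, -0.8, -0.0]
width: 1.0
```

Call:
{"op": "jog_arm", "data": {"motion": [{"dx": 0.8,"dy": 3.0,"dz": -2.0,"turn": 0.065},{"dx": 0.8,"dy": 3.0,"dz": -2.0,"turn": 0.065},{"dx": 0.8,"dy": 3.0,"dz": -2.0,"turn": 0.065},{"dx": 0.8,"dy": 3.0,"dz": -2.0,"turn": 0.065},{"dx": 0,"dy": 0,"dz": -2.0,"turn": 0},{"dx": 0,"dy": 0,"dz": 0,"turn": 0},{"dx": 0,"dy": 0,"dz": 0,"turn": 0}]}}

```text
time: 1.68
tool_pos: [0.4068, -0.0548, 0.1301]
tcp_rot: [-2.055, -2.372, 0.003]
wrist_force: [-0.0, -0.7, 0.2]
width: 1.005
```

Run:
```python
from h import *
s=bot.read_state(); r=s['tcp_rot']; print(s['time'],s['tool_pos'],np.degrees(2*np.arctan2(r[1],r[0]))%360-90)
p,d,W,K=cam('wrist'); save('w1.png',p)
w=W.reshape(-1,3)
for n,c in(('front',(.407,-.047)),):
    m=(abs(w[:,0]-c[0])<.04)&(abs(w[:,1]-c[1])<.06)&(w[:,2]>.05)&(w[:,2]<.065)
    if m.sum()>10: print(m.sum(),cv2.minAreaRect((w[m][:,:2]*1000).astype(np.float32)),w[m].mean(0),w[m][:,2].max())
```

```text
1.6833 [ 0.40684682 -0.054847    0.13011545] 8.195058831083543
2105 ((406.4069519042969, -46.672115325927734), (30.89065933227539, 77.35315704345703), 7.754354476928711) [ 0.40782137 -0.0560015   0.05480176] 0.05869217894701043
```

View pics/w1.png

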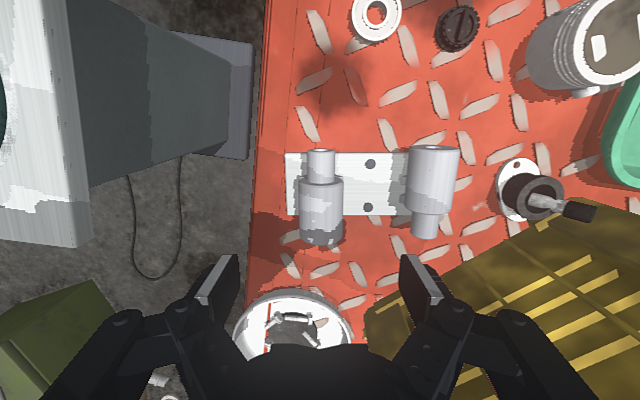

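The wrist view agrees: the front spacer is at (320,205) with its thin end up in the picture (+y), and its origin is (.4064,-.0467). I'll go down and grip.

Call:
{"op": "jog_arm", "data": {"motion": [{"dx": 0.05,"dy": 0.2,"dz": -2.0,"turn": 0},{"dx": 0,"dy": 0,"dz": -2.0,"turn": 0},{"dx": 0,"dy": 0,"dz": -2.0,"turn": 0},{"dx": 0,"dy": 0,"dz": -1.6,"turn": 0},{"dx": 0,"dy": 0,"dz": -1.2,"turn": 0},{"dx": 0,"dy": 0,"dz": -1.0,"turn": 0},{"dx": 0,"dy": 0,"dz": -1.0,"turn": 0},{"dx": 0,"dy": 0,"dz": 0,"turn": 0},{"dx": 0,"dy": 0,"dz": 0,"turn": 0}]}}

```text
time: 2.48
tool_pos: [0.409, -0.0538, 0.0235]
tcp_rot: [2.059, 2.372, -0.0]
wrist_force: [-0.6, 0.4, 0.5]
width: 0.996
```

Call:
{"op": "jog_arm", "data": {"motion": [{"dx": 0,"dy": 0,"dz": 0,"turn": 0},{"dx": 0,"dy": 0,"dz": 0,"turn": 0},{"dx": 0,"dy": 0,"dz": 0,"turn": 0},{"dx": 0,"dy": 0,"dz": 0,"turn": 0},{"dx": 0,"dy": 0,"dz": 0,"turn": 0},{"dx": 0,"dy": 0,"dz": 0,"turn": 0},{"dx": 0,"dy": 0,"dz": 0,"turn": 0},{"dx": 0,"dy": 0,"dz": 0,"turn": 0},{"dx": 0,"dy": 0,"dz": 0,"turn": 0},{"dx": 0,"dy": 0,"dz": 0,"turn": 0}], "fingers": 2.5, "grip_force": 50}}

```text
time: 3.32
tool_pos: [0.4077, -0.0536, 0.0239]
tcp_rot: [-2.056, -2.373, 0.003]
wrist_force: [-6.9, -2.1, 9.5]
width: 0.451
```

Call:
{"op": "jog_arm", "data": {"motion": [{"dx": 0,"dy": 0,"dz": 0.5,"turn": 0},{"dx": 0,"dy": 0,"dz": 1.0,"turn": 0},{"dx": 0,"dy": 0,"dz": 2.0,"turn": 0},{"dx": 0,"dy": 0,"dz": 2.0,"turn": 0},{"dx": 0,"dy": 0,"dz": 2.0,"turn": 0},{"dx": 0,"dy": 0,"dz": 1.5,"turn": 0},{"dx": 0,"dy": 0,"dz": 0,"turn": 0},{"dx": 0,"dy": 0,"dz": 0,"turn": 0}]}}

```text
time: 3.98
tool_pos: [0.4099, -0.0535, 0.1145]
tcp_rot: [2.056, 2.371, 0.003]
wrist_force: [0.1, 0.1, -2.1]
width: 0.448
```

Run:
```python
from h import *
s=bot.read_state(); r=s['tcp_rot']; print(s['time'],s['tool_pos'],np.degrees(2*np.arctan2(r[1],r[0]))%360-90,s['wrist_force'],s['torque'])
p,d,W,K=cam('wrist'); q,_,_,_=cam('side'); save('w2.png',np.hstack([cv2.resize(p[100:400,120:520],None,fx=1,fy=1),cv2.resize(q[100:300,260:460],(300,300))]))
w=W.reshape(-1,3); t=s['tool_pos']
a=np.radians(98.3); e=np.array([np.cos(a),np.sin(a)]); l=(w[:,:2]-t[:2])@e; x=(w[:,:2]-t[:2])@np.array([e[1],-e[0]])
for k in range(-60,61,5):
    m=(abs(l*1000-k)<2.5)&(abs(x)<.013)&(w[:,2]>.06)&(w[:,2]<.16)
    if m.sum(): print(k,m.sum(),np.percentile(w[m,2],[5,50,95]).round(4))
```

```text
3.9833 [ 0.40990075 -0.05347062  0.11451935] 8.144935633783959 [ 0.11720939  0.14729735 -2.09028202] [-0.02212952 -0.028165    0.04286611]
-30 220 [0.1428 0.146  0.1474]
-25 388 [0.1427 0.146  0.1477]
-20 412 [0.1428 0.1461 0.1477]
-15 423 [0.1429 0.1462 0.1478]
-10 448 [0.1427 0.1462 0.1477]
-5 444 [0.1429 0.1462 0.1476]
0 471 [0.1429 0.1462 0.1478]
5 489 [0.1429 0.1462 0.1478]
10 497 [0.1427 0.1462 0.1478]
15 527 [0.1431 0.1463 0.1479]
20 1046 [0.1337 0.144  0.1475]
25 485 [0.1319 0.1382 0.1404]
30 468 [0.1319 0.1381 0.1399]
35 467 [0.1324 0.1382 0.14  ]
40 499 [0.1324 0.138  0.14  ]
45 667 [0.1208 0.1371 0.1399]
50 378 [0.119  0.1313 0.1389]
```

View pics/w2.png

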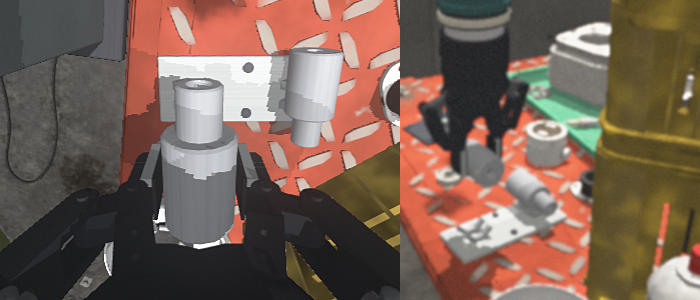

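It's held level, with its origin 7 mm ahead of the TCP towards the thin end and its axis 13 mm behind the TCP. The spare is untouched. Now I'll swing over and turn -1.442 rad to the cradle.

Call:
{"op": "jog_arm", "data": {"motion": [{"dx": 0.4,"dy": 2.2,"dz": 0.2,"turn": -0.1},{"dx": 0.4,"dy": 2.2,"dz": 0.2,"turn": -0.1},{"dx": 0.4,"dy": 2.2,"dz": 0.2,"turn": -0.1},{"dx": 0.4,"dy": 2.2,"dz": 0.2,"turn": -0.1},{"dx": 0.5,"dy": 2.2,"dz": 0.2,"turn": -0.1},{"dx": 0.5,"dy": 2.2,"dz": 0,"turn": -0.1},{"dx": 0.5,"dy": 2.2,"dz": 0,"turn": -0.1},{"dx": 0.5,"dy": 2.2,"dz": 0,"turn": -0.1},{"dx": 0.5,"dy": 2.2,"dz": 0,"turn": -0.1},{"dx": 0.5,"dy": 2.2,"dz": 0,"turn": -0.1},{"dx": 0.5,"dy": 2.2,"dz": 0,"turn": -0.1},{"dx": 0.5,"dy": 2.2,"dz": 0,"turn": -0.1}]}}

```text
time: 5.08
tool_pos: [0.4635, 0.2113, 0.1211]
tcp_rot: [3.04, 0.789, -0.006]
wrist_force: [0.7, 0.5, -1.4]
width: 0.449
```

Call:
{"op": "jog_arm", "data": {"motion": [{"dx": 0.5,"dy": 2.2,"dz": -0.5,"turn": -0.1},{"dx": 0.5,"dy": 2.2,"dz": -0.5,"turn": -0.1},{"dx": 0.3,"dy": 1.0,"dz": 0,"turn": -0.042},{"dx": 0,"dy": 0,"dz": 0,"turn": 0},{"dx": 0,"dy": 0,"dz": 0,"turn": 0},{"dx": 0,"dy": 0,"dz": 0,"turn": 0}]}}

```text
time: 5.58
tool_pos: [0.4768, 0.2637, 0.112]
tcp_rot: [3.111, 0.426, -0.004]
wrist_force: [-0.5, 0.6, -1.8]
width: 0.451
```

```bash
cat > chk.py <<'E'
from h import *
import sys
s=bot.read_state(); r=s['tcp_rot']; print(s['time'],s['tool_pos'],np.degrees(2*np.arctan2(r[1],r[0]))%360-90,s['wrist_force'],s['width'])
p,d,W,K=cam('wrist'); save(sys.argv[1],p)
w=W.reshape(-1,3); a=np.radians(15.5); E=np.array([[np.cos(a),-np.sin(a)],[np.sin(a),np.cos(a)]]); np.savez('w.npz',p=p,W=W)
l=(w[:,:2]-[.4856,.267])@E*1000; z=w[:,2]*1000
m=(abs(l[:,0]-26)<8)&(abs(l[:,1])<40)&(z>38)&(z<48); print('fork pts',m.sum())
for sg in(1,-1):
    k=m&(l[:,1]*sg>0)
    if k.sum()>5: print(sg,np.percentile(l[k],[3,50,97],axis=0).round(1).tolist())
t=s['tool_pos']; q=(t[:2]-[.4856,.267])@E*1000; print('tcp local',q)
zt=t[2]*1000
for x in range(-40,60,5):
    m=(abs(l[:,0]-x)<2.5)&(abs(l[:,1])<25)&(z>zt)&(z<zt+37)
    k=z[m]
    if m.sum()>20:
        top=np.percentile(k,97); n=m&(z>top-4); print(x,m.sum(),'top',top.round(1),'ymid',((l[n,1].min()+l[n,1].max())/2).round(1))
E
python3 chk.py w3.png
```

```text
5.5833 [0.47679509 0.26369368 0.11196822] -74.41607667475445 [-0.5221377   0.6321294  -1.79177991] 0.4511036661532122
fork pts 247
1 [[24.7, 20.9], [27.4, 26.2], [29.8, 31.8]]
-1 [[23.7, -27.0], [27.3, -21.4], [29.6, -15.9]]
tcp local [-9.36825445 -0.83306486]
-40 321 top 145.1 ymid -0.2
-35 538 top 145.2 ymid 0.1
-30 548 top 145.1 ymid 0.6
-25 571 top 145.2 ymid 0.7
-20 650 top 145.5 ymid 0.3
-15 725 top 145.7 ymid 0.4
-10 752 top 146.0 ymid 0.4
-5 775 top 146.0 ymid 0.4
0 1521 top 147.6 ymid 0.0
5 730 top 145.3 ymid 0.3
10 1629 top 144.8 ymid 0.2
15 459 top 137.5 ymid -3.2
20 464 top 137.4 ymid 0.5
25 465 top 137.5 ymid 0.2
30 501 top 137.5 ymid 0.7
35 696 top 137.4 ymid 0.7
40 320 top 136.0 ymid -0.0
```

View pics/w3.png

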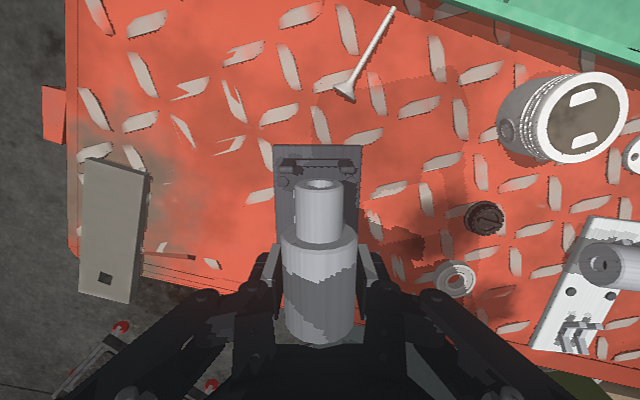

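The wrist view shows the fork under the thin end, prongs at about (287,165) and (347,165). The spacer needs about 3 mm forward and 1.5 mm to the left. I'll correct that and go down.

Call:
{"op": "jog_arm", "data": {"motion": [{"dx": 0.25,"dy": 0.22,"dz": 0,"turn": 0},{"dx": 0,"dy": 0,"dz": -1.5,"turn": 0},{"dx": 0,"dy": 0,"dz": -1.5,"turn": 0},{"dx": 0,"dy": 0,"dz": -1.5,"turn": 0},{"dx": 0,"dy": 0,"dz": -1.2,"turn": 0},{"dx": 0,"dy": 0,"dz": -0.8,"turn": 0},{"dx": 0,"dy": 0,"dz": 0,"turn": 0},{"dx": 0,"dy": 0,"dz": 0,"turn": 0},{"dx": 0,"dy": 0,"dz": 0,"turn": 0}]}}

```text
time: 6.38
tool_pos: [0.481, 0.2671, 0.049]
tcp_rot: [-3.112, -0.424, -0.002]
wrist_force: [1.0, 1.1, -1.1]
width: 0.447
```

```bash
python3 chk.py w4.png
```

```text
6.3833 [0.48101557 0.26708641 0.04904312] -74.49004827469673 [ 0.98372541  1.11841076 -1.0990281 ] 0.4474990302864087
fork pts 475
1 [[24.0, 20.8], [27.7, 26.0], [29.8, 31.5]]
-1 [[24.2, -26.8], [27.6, -21.1], [29.7, -15.9]]
tcp local [-4.39460363  1.30840184]
-35 340 top 82.0 ymid 2.2
-30 538 top 82.2 ymid 2.2
-25 550 top 82.1 ymid 2.4
-20 572 top 82.3 ymid 2.7
-15 648 top 82.6 ymid 2.4
-10 734 top 82.7 ymid 2.5
-5 731 top 83.5 ymid 2.4
0 796 top 83.2 ymid 2.4
5 1409 top 84.8 ymid 0.1
10 724 top 82.3 ymid 1.4
15 1625 top 82.0 ymid 2.7
20 450 top 74.7 ymid 2.7
25 460 top 74.7 ymid 2.7
30 470 top 74.6 ymid 2.7
35 509 top 74.8 ymid 2.5
40 709 top 74.7 ymid 2.9
45 295 top 73.2 ymid 2.2
```

View pics/w4.png

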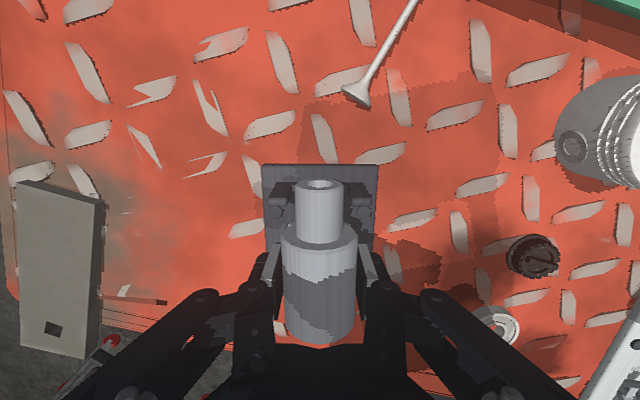

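Laterally it's aligned (2.5 against 2.3 mm), but axially about 1.5 mm too far forward. I'll correct that and lower slowly.

Call:
{"op": "jog_arm", "data": {"motion": [{"dx": -0.15,"dy": -0.04,"dz": -0.4,"turn": 0},{"dx": 0,"dy": 0,"dz": -0.4,"turn": 0},{"dx": 0,"dy": 0,"dz": -0.4,"turn": 0},{"dx": 0,"dy": 0,"dz": -0.4,"turn": 0},{"dx": 0,"dy": 0,"dz": -0.3,"turn": 0},{"dx": 0,"dy": 0,"dz": -0.2,"turn": 0},{"dx": 0,"dy": 0,"dz": -0.2,"turn": 0},{"dx": 0,"dy": 0,"dz": 0,"turn": 0},{"dx": 0,"dy": 0,"dz": 0,"turn": 0}]}}

```text
time: 7.18
tool_pos: [0.4787, 0.2664, 0.0251]
tcp_rot: [3.113, 0.424, -0.0]
wrist_force: [-0.2, 0.5, -2.5]
width: 0.451
```

Call:
{"op": "jog_arm", "data": {"motion": [{"dx": 0,"dy": 0,"dz": -0.1,"turn": 0},{"dx": 0,"dy": 0,"dz": -0.05,"turn": 0},{"dx": 0,"dy": 0,"dz": 0,"turn": 0},{"dx": 0,"dy": 0,"dz": 0,"turn": 0},{"dx": 0,"dy": 0,"dz": 0,"turn": 0}]}}

```text
time: 7.6
tool_pos: [0.4792, 0.2666, 0.0242]
tcp_rot: [-3.113, -0.424, -0.001]
wrist_force: [-0.6, -0.7, 1.4]
width: 0.445
```

Contact is starting: the force went from -2.5 to +1.4 N. I'll open gently, then lift.

Call:
{"op": "jog_arm", "data": {"motion": [{"dx": 0,"dy": 0,"dz": 0,"turn": 0},{"dx": 0,"dy": 0,"dz": 0,"turn": 0},{"dx": 0,"dy": 0,"dz": 0,"turn": 0},{"dx": 0,"dy": 0,"dz": 0,"turn": 0},{"dx": 0,"dy": 0,"dz": 0,"turn": 0},{"dx": 0,"dy": 0,"dz": 0,"turn": 0}], "fingers": 6.5}}

```text
time: 8.1
tool_pos: [0.4788, 0.2664, 0.0238]
tcp_rot: [-3.113, -0.424, -0.0]
wrist_force: [0.0, 0.4, 0.2]
width: 0.76
```

Call:
{"op": "jog_arm", "data": {"motion": [{"dx": 0,"dy": 0,"dz": 0.5,"turn": 0},{"dx": 0,"dy": 0,"dz": 1.5,"turn": 0},{"dx": 0,"dy": 0,"dz": 2.0,"turn": 0},{"dx": 0,"dy": 0,"dz": 2.0,"turn": 0},{"dx": 0,"dy": 0,"dz": 2.0,"turn": 0},{"dx": -1.0,"dy": 0,"dz": 2.0,"turn": 0},{"dx": -1.0,"dy": 0,"dz": 1.0,"turn": 0},{"dx": 0,"dy": 0,"dz": 0,"turn": 0},{"dx": 0,"dy": 0,"dz": 0,"turn": 0}]}}

```text
time: 8.85
tool_pos: [0.4592, 0.2667, 0.1347]
tcp_rot: [-3.112, -0.425, -0.003]
wrist_force: [-0.7, -1.5, -0.9]
width: 0.76
```

Run:
```python
from h import *
s=bot.read_state(); print(s['time'],s['tool_pos'],s['wrist_force'],s['width'])
p,d,W,K=cam('wrist'); q,_,V,_=cam('side'); save('w5.png',np.hstack([p[80:380,120:520],cv2.resize(q[120:280,160:360],(375,300),interpolation=cv2.INTER_CUBIC)]))
w=W.reshape(-1,3); a=np.radians(15.5); E=np.array([[np.cos(a),-np.sin(a)],[np.sin(a),np.cos(a)]])
l=(w[:,:2]-[.4856,.267])@E*1000; z=w[:,2]*1000
for x in range(-50,56,5):
    m=(abs(l[:,0]-x)<2.5)&(abs(l[:,1])<28)&(z>30)&(z<70)
    if m.sum()>10:
        top=np.percentile(z[m],97); n=m&(z>top-4); print(x,m.sum(),'top',top.round(1),'ymid',((l[n,1].min()+l[n,1].max())/2).round(1))
```

```text
8.85 [0.45919567 0.26670965 0.13465904] [-0.6916498  -1.54513459 -0.85293355] 0.7595030742875672
-40 28 top 57.1 ymid 2.5
-35 228 top 57.9 ymid 3.4
-30 233 top 57.6 ymid 3.5
-25 239 top 57.8 ymid 2.6
-20 242 top 57.5 ymid 3.1
-15 243 top 57.6 ymid 3.1
-10 253 top 57.5 ymid 2.8
-5 253 top 57.5 ymid 2.3
0 265 top 57.8 ymid 2.0
5 264 top 57.6 ymid 2.9
10 269 top 57.5 ymid 2.9
15 339 top 56.9 ymid 3.4
20 162 top 49.5 ymid 2.5
25 264 top 49.5 ymid 2.5
30 284 top 49.4 ymid 2.1
35 177 top 49.9 ymid 2.6
40 162 top 49.4 ymid 2.6
```

View pics/w5.png

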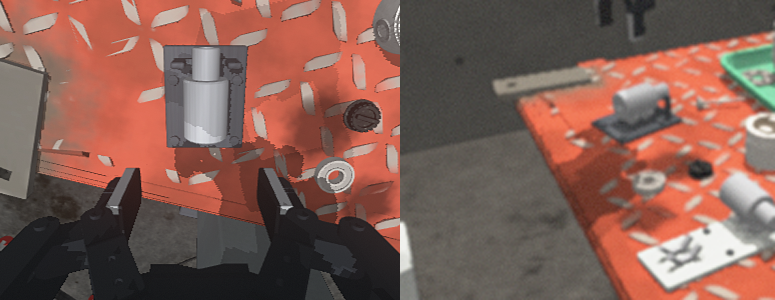

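The spacer is seated: level, top at 57.6 mm (nominal 57), with the thin end between the prongs. The spare is still in the back trough and the arm is clear.

```bash
python3 -c "
from h import *
print(bot.finish_job())"
```

```text
the job is handed in; nothing more can be done
None
```

I took the stepped spacer from the front trough of the rack and laid it in the cradle, then handed the job in at about 9 s of the 45 s allowed. The hand-in gave no verdict.

- **Which end was thin:** the top, side and wrist cameras all showed the front spacer's thin end to the left (+y). I gripped the thick part near its centre of mass, turned it about 83° and lowered it until I felt light contact (about 4 N change).
- **Last check, after letting go:** the spacer lies level with the top of its thick part at 57.6 mm (57 mm expected). The thin end is between the prongs, and the shoulder stops about 8 mm short of the fork plate.
- **Rest of the scene:** the spare is still in the back trough and the gripper was about 11 cm clear. The largest wrist force I read was about 12 N.
- **Disagreement:** the wrist camera put the fork about 2 mm farther left than the top and side cameras did. I aimed by the spacer and fork as seen together in the wrist camera, and the spacer seated without trouble.

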